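# Grade copper balls with a bar sieve

### The job

Sort the copper balls with the sieve on the bin: raise it by its end handle until all the small balls have rolled onto the bars and dropped through into the bin below, keep the large ones in it, and set it back down level and let go. Then take it by its side handle and tip the large balls over the low side into the tray alongside, and set the empty sieve back level in its place on the bin. Leave the hammer, the tape and the can where they are.

Things in the scene. Friction and masses are not known exactly. Their poses are not given: they have to be found in the camera images.
- bin: Fixed grey steel station: two open boxes welded side by side, 212 mm long (x), 284 mm wide (y). Origin at bench level, centred under the deep bin, z up. Deep bin: inside x -98..98, y -64..64 mm, walls 8 mm thick, rim 90 mm above the bench; the sieve sits on this rim. The lower tray for the large balls is on its +y side.
- tray (a point): Middle of the floor of the lower, empty tray of the station: inside x -100..100, y 72..206 mm in the bin's frame, floor 6 mm above the bench, end walls 80 mm and far wall 100 mm high.
- sieve: Loose steel sieve, 228 mm long (x), 148 mm wide (y) without handles, about 0.55 kg, walls 55 mm high. Origin: centre of its flat underside, on the bin's rim; axes parallel to the bin's. Corner lugs reach 25 mm down inside the bin, about 4 mm play. Raising an end or side pivots it on the outer edge of the opposite rim (x +106 or y +72 mm, at the height of the origin).
- deck (a point): Middle of the top of the sieve's solid deck (x -102..-18 mm in its frame), which slopes 8 degrees down to the rear (-x) wall, so that the balls stay there while the sieve is level. Large balls roll forward when the rear end is raised by about 12 degrees, small ones by 15 to 20; 30 degrees clears them surely.
- bars (a point): Middle of the sieve's grate: four round 6 mm bars along x (x -18..103 mm in its frame), three gaps 31 mm clear, their tops 22 mm (rear) to 14 mm (front) above the underside, sloping 4 degrees down to the front (+x) wall, so that large balls stay on the bars when the sieve is level again.
- low_side (a point): Top of the low +y side of the sieve, beside the bars: no wall there, only the outermost bar, 1 mm higher than the others. Large balls roll over it, into the tray, when the opposite (-y) side is raised by 45 to 60 degrees (sometimes one hangs on and takes the steeper angle).
- end_handle (a point): Middle of the end handle: a round steel bar 12 mm thick, 96 mm long along the sieve's y axis, level, 51 mm behind the rear (-x) side; at x -165, y 0, z 32 mm in the sieve's frame, 122 mm above the bench. A round arm at each end joins it to the sieve; 45 mm free between bar and sieve. The round bar can turn between the fingers.
- side_handle (a point): Middle of the side handle: the same 12 mm bar, 96 mm long along the sieve's x axis, 51 mm outside the -y side; at x 22, y -125, z 32 mm in the sieve's frame.
- small_a_center (a point): Small hollow copper ball, 24 mm across (30 g); this point is its centre. At the start it lies on the sieve's deck, somewhere near the rear wall.
- small_b_center (a point): Small hollow copper ball, 24 mm across (30 g); this point is its centre. At the start it lies on the sieve's deck, somewhere near the rear wall.
- small_c_center (a point): Small hollow copper ball, 24 mm across (30 g); this point is its centre. At the start it lies on the sieve's deck, somewhere near the rear wall.
- large_a_center (a point): Large hollow copper ball, 60 mm across (120 g); this point is its centre. At the start it lies on the sieve's deck, somewhere near the rear wall.
- large_b_center (a point): Large hollow copper ball, 60 mm across (120 g); this point is its centre. At the start it lies on the sieve's deck, somewhere near the rear wall.
- hammer: Bystander: hammer lying flat, 260 mm long, origin under its middle.
- tape: Bystander: roll of paper tape lying flat, 100 mm across, 24 mm high, origin at the centre of its underside.
- can: Bystander: closed steel can standing upright, 72 mm across, 110 mm high, origin at the centre of its underside.
Not all that is in view belongs to the job. Leave any pink look-alike of the part that bears large_b_center alone. What is shaped like the part that bears large_a_center but blue is not meant.

How it is judged:
By the outcome, as a careful person would: the job done as asked, in the order asked, and still so for the second after the job is handed in, with the robot touching nothing.
It also fails if it takes over 54 s, if anything falls off the work surface, if the arm or the gripper's body presses on something with over 40 N, if the wrist force passes 120 N, or if a joint passes its speed limit or range.

### The arm

A 6-joint arm with a two-finger parallel gripper is mounted at the origin on the work surface. World frame = base frame: x ahead of the robot, y to its left, z up, the work surface at z = 0. Lengths are in mm, angles in rad, forces in N, time in s.
With the tool pointing down it reaches from about 250 to 775 mm from the base axis. Payload 4 kg.
Tool frame: the origin (TCP) lies at the very end of the fingers, on their centre line; the grasp point (between the pads) lies 19 mm behind it (bot.grip_depth is the distance from the TCP to the grasp point, in mm); z points along the fingers, y is the line along which they close (so a half turn about z gives the same grasp; the last joint's range is limited). The gripper opens to 85 mm and grips with 20 to 120 N. Pads are 22 mm wide; open, the fingers measure 114 mm over their backs; the gripper's body (76 mm by 85 mm) begins 54 mm behind the grasp point. The pads swing forward as they close: fully open they stand 13 mm farther back than shut.
Start: joints at [-1.316, 0.087, 1.371, -0, 1.684, -0.103], TCP at [192.616, -515.186, 231.341] pointing down, gripper open.
Joint ranges: [-3.1, 3.1], [-0.76, 2.03], [0.27, 2.55], [-1.08, 4.22], [0.17, 2.65], [-2.57, 2.57]. Speed limits (rad/s): [2.79, 2.79, 3.14, 3.14, 3.14, 3.14].

### API

Orientations are given as [roll, pitch, yaw] about the fixed x, y, z axes, in that order (R = Rz(yaw) Ry(pitch) Rx(roll)).
In Python, from bench import bot gives the robot as it stands.
- The arm moves only by the tool jog_arm, never from a script. Its argument "targets" is a list of rows, each a list of 3 entries, a list of its own where there are three numbers: the shift along the tool's x, y, z in cm, then the turn about the tool's z in degrees, then the finger opening in cm, from 0 to 8.54. A call has exactly 8 rows; each row is the pose to reach, as a shift and turn from the pose commanded when the call began, along the tool's axes at that moment; what a row does not reach only later rows make up. A row lasts 1/8 s, in which the tool goes at most 62.5 mm and 10.7 degrees, less where a joint would pass 70% of its speed; a pose out of reach is approached as far as the arm can. A call with a gripper value outside its range is refused whole. The fingers move at their own pace and stop on an object; "squeeze" is the grip in N (left out, the last holds). Time passes only in rows, so rows that repeat a pose let the fingers close, or fill a call up. It gives the time, the measured TCP pose, the force, the opening and the grip force at its end, in the units of the state.
- bot.state(): the state, without advancing time (a new reading comes with each control period).
- bot.snapshot(name): name is "scene" or "top" or "wrist"; returns a dict with "color" (400x640x3 uint8, red, green, blue), "depth" (400x640 float32, mm along the optical axis (not along the pixel's ray), 0 where there is no reading), "fx", "fy", "cx", "cy" (pixels), "k1" (the pictures are not rectified: a ray, as slopes to the right and down, at radius r is drawn at 1 + k1 r^2 times it, then the intrinsics apply), "position" and "rotation" of the camera in the world; the wrist camera has in their place "tool_from_camera" (4x4, takes a point from camera to tool coordinates, whose origin is the TCP and whose axes are the flange's). Camera axes: x right, y up, looking along -z (the intrinsics and any distortion apply to the point x, -y, -z); pixel columns grow to the right and rows downward; lengths in mm; the calibration is good to about 2 mm. A picture is of the moment at which its call begins: read the wrist's pose just before it.
- bot.close_job(): hands the job in; it is judged then, once.
Trained networks look in a picture, given as the dict that the camera call returned (one of the last four; its "shot" number tells which), for a name from the list of things; names that differ only in an ending like _2 or _b are one class to them, and where a whole thing is asked for, a point or a joint stands for the part that bears it (a point fixed in the world has none). Each returns a list of dicts, best first, with "conf" (0 to 1); they miss things now and then, are a little off and sometimes report something else, mostly with a low value. They report only what shows in the picture. A call takes as long as a camera call. They do not tell look-alikes from the thing itself.
- bot.boxes_of(picture, target): "xy" ([column, row] in pixels, amid what is visible of it).
- bot.regions_of(picture, target): "pixels" (400x640 bool, what is visible of it) and "xy" ([column, row] in pixels, amid what is visible of it).
The state is a dict: "t": time; "joint_positions": joint angles; "joint_velocities": joint speeds; "effort": joint torques, N m; "position": TCP position; "orientation": TCP orientation; "contact_force": force on the tool from outside, world axes, zero at the start; "ft_torque": the same for the moment, N m; "opening": finger opening in mm; "gripper_force": force on a finger pad.
Only numpy, scipy, OpenCV 4.12 (cv2) and the standard library are available. Lean on these libraries where they do the work, as an engineer would, in place of code of your own. Each camera call takes 0.05 s, during which the arm holds its last target. There are 200 camera calls.

## Working session

There is one attempt and no reset: what is moved stays moved. The work goes in short steps, Python scripts to look and compute and a tool call to move; the robot and the scene stay as the last step left them, time stands still between calls to the robot, and variables do not carry over. Pictures are saved under pics/ and viewed, at most 10 in all, crops included, and the job is handed in when it is done.

Besides the shell and the picture viewer there is one more tool, called after ">>>" as name(argument=value, ...) on one line, values as JSON. jog_arm: Moves the arm, as the interface text tells. Its arguments: {"type":"object","properties":{"targets":{"type":"array"},"squeeze":{"type":"number"}},"required":["targets"]}

```bash
ls; mkdir -p pics; cat > h.py <<'E'
import numpy as np, cv2
from bench import bot
from scipy.spatial.transform import Rotation as R
def pose(s=None):
    s=s or bot.state(); T=np.eye(4); T[:3,:3]=R.from_euler('xyz',s['orientation']).as_matrix(); T[:3,3]=s['position']; return T
def cam(p,s=None):
    if 'position' in p:
        T=np.eye(4); r=np.array(p['rotation']); T[:3,:3]=r if r.shape==(3,3) else R.from_euler('xyz',r).as_matrix(); T[:3,3]=p['position']; return T
    return pose(s)@np.array(p['tool_from_camera'])
def rays(p,uv):
    uv=np.atleast_2d(np.asarray(uv,float)); d=np.c_[(uv[:,0]-p['cx'])/p['fx'],(uv[:,1]-p['cy'])/p['fy']]
    q=d.copy()
    for _ in range(8): q=d/(1+p['k1']*(q**2).sum(1,keepdims=True))
    return q
def world(p,uv,s=None,z=None):
    "pixels -> world with depth, or on plane z"
    uv=np.atleast_2d(uv); q=rays(p,uv); d=np.c_[q[:,0],-q[:,1],-np.ones(len(q))]; T=cam(p,s)
    dw=d@T[:3,:3].T
    if z is None: k=p['depth'][np.round(uv[:,1]).astype(int),np.round(uv[:,0]).astype(int)]
    else: k=(z-T[2,3])/dw[:,2]
    return T[:3,3]+dw*k[:,None]
def save(p,n): cv2.imwrite('pics/'+n,cv2.cvtColor(p['color'],cv2.COLOR_RGB2BGR))
E
python3 - <<'E'
from h import *
for n in ('scene','top'):
    p=bot.snapshot(n); save(p,n+'0.png'); print(n,p['position'],p['rotation'],p['fx'],p['k1'])
    for t in ('bin','sieve','end_handle','side_handle','bars','deck','low_side','tray','large_a_center','small_a_center','can','hammer','tape'):
        for b in bot.boxes_of(p,t)[:4]:
            if b['conf']>.3: print(t,round(b['conf'],2),np.round(b['xy']),world(p,[b['xy']])[0].round())
print(bot.state())
E
```

```text
pics
scene [1262.56298258 -103.93730257 1024.47283266] [ 0.70154998 -0.0130274   1.4800051 ] 427.97357278695426 -0.028771928332561373
bin 0.57 [360. 247.] [597. 100.   3.]
sieve 0.97 [314. 234.] [541. -29.   3.]
end_handle 0.59 [316. 238.] [557. -25.   9.]
side_handle 0.76 [314. 245.] [649. -38. 109.]
bars 0.97 [312. 239.] [631. -42. 108.]
deck 0.86 [316. 236.] [550. -24.   4.]
low_side 0.81 [313. 243.] [644. -40. 110.]
tray 0.73 [356. 242.] [580.  88.   4.]
large_a_center 0.74 [302. 207.] [563. -63. 157.]
large_a_center 0.72 [261. 226.] [ 541. -177.   56.]
can 0.73 [142. 269.] [ 681. -469.   99.]
hammer 0.78 [461. 176.] [367. 464.  23.]
tape 0.79 [171. 188.] [ 321. -467.   -3.]
tape 0.53 [316. 245.] [583. -26.  10.]
top [ 299.78415734  -18.05618059 1326.51184011] [ 0.17842205  0.00878979 -1.5711476 ] 409.1348318710132 0.011875690131000568
bin 0.69 [290. 176.] [626. 107.   4.]
sieve 0.71 [336. 177.] [623. -46.   4.]
end_handle 0.9 [332. 182.] [582. -31. 112.]
side_handle 0.88 [333. 179.] [617. -34.   3.]
bars 0.7 [339. 179.] [588. -51. 129.]
deck 0.66 [335. 177.] [622. -40.  10.]
low
[... 420 characters left out ...]
 array([-1.31611481e+00,  8.72447825e-02,  1.37069244e+00,  1.92334548e-06,
        1.68362816e+00, -1.03074647e-01]), 'joint_velocities': array([ 2.42192063e-05,  8.77102739e-04,  1.05146049e-03,  8.79223842e-04,
       -6.94454009e-05,  8.59621437e-04]), 'effort': array([-2.55095611e-04, -3.51720035e+01, -3.13455570e+01, -1.77679594e-04,
        4.89706526e-04,  6.25241938e-06]), 'position': array([ 192.60803608, -515.18617743,  231.3202179 ]), 'orientation': array([3.14156532e+00, 9.05725722e-07, 3.57756383e-01]), 'contact_force': array([ 0.13568641,  0.42756245, -0.34053744]), 'ft_torque': array([-0.01512584, -0.01193979,  0.0155169 ]), 'gripper_force': 0.0, 'opening': 85.15931488705745}
```

View crops.

```bash
python3 - <<'E'
import cv2
a=cv2.imread('pics/top0.png'); cv2.imwrite('pics/top0c.png',cv2.resize(a[110:250,240:440],None,fx=4,fy=4,interpolation=3))
a=cv2.imread('pics/scene0.png'); cv2.imwrite('pics/scene0c.png',cv2.resize(a[170:310,220:420],None,fx=4,fy=4,interpolation=3))
E
```

```text
(no output)
```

View pics/top0c.png

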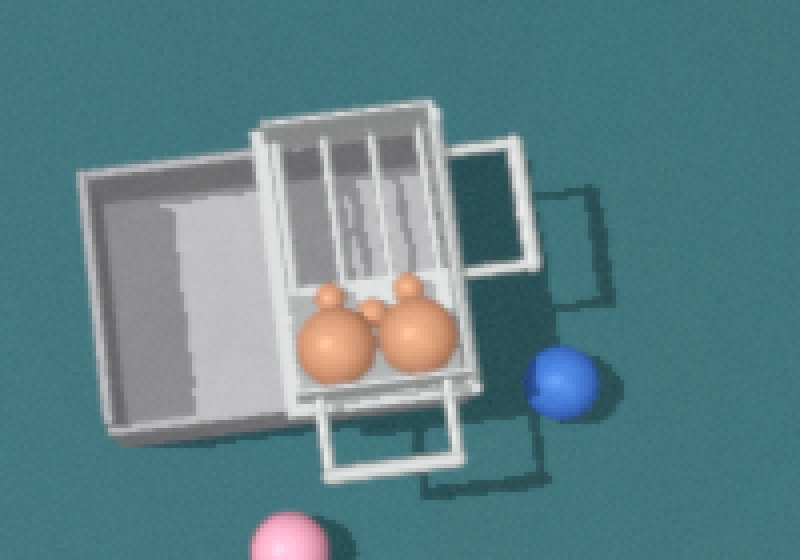

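View pics/scene0c.png

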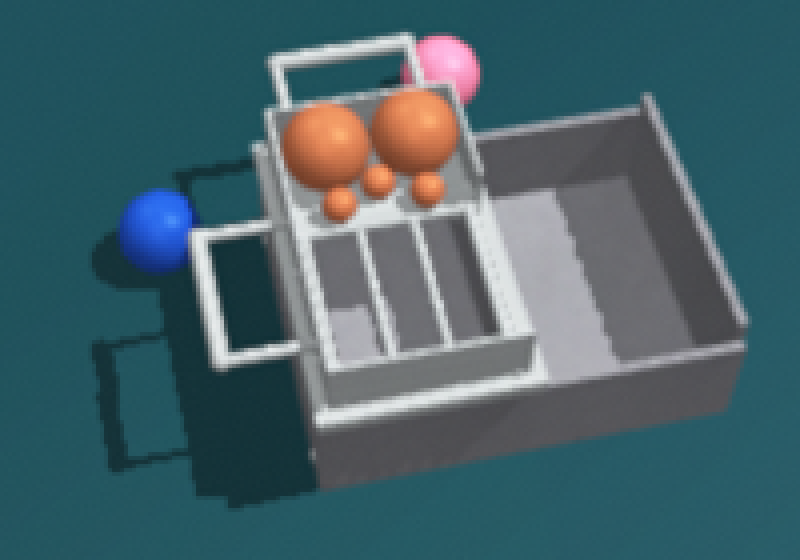

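The top crop shows the station with its sieve. The end handle bar runs about (322,229)-(355,225) in full pixels and the side handle about (369,146)-(374,176). The large copper balls are at (324,196) and (344,194). The look-alikes are pink (312,247) and blue (380,206), both off the sieve and to be left alone. The sieve and its handles appear only once.

```bash
python3 - <<'E'
from h import *
p=bot.snapshot('top')
g=p['color'].astype(int)
# bright whitish handle bars: estimate by depth
u,v=np.meshgrid(np.arange(300,395),np.arange(130,240)); uv=np.c_[u.ravel(),v.ravel()]
W=world(p,uv)
br=g[uv[:,1],uv[:,0]]; m=(br.min(1)>150)
E0=world(p,[[322.2,228.8],[355,225.5]],z=124); S0=world(p,[[368.9,145.8],[374,176.2]],z=124)
print('end',E0.round(1),'side',S0.round(1))
de=E0[1]-E0[0]; ds=S0[1]-S0[0]; print(np.degrees(np.arctan2(de[1],de[0])),np.linalg.norm(de),np.degrees(np.arctan2(ds[1],ds[0])),np.linalg.norm(ds))
# refine: bright pixels near each bar at z=124
P=world(p,uv,z=124)
for A,B in (E0,S0):
    d=(B-A)[:2]; L=np.linalg.norm(d); d/=L; n=np.array([-d[1],d[0]]); q=P[:,:2]-A[:2]
    k=m&(abs(q@n)<9)&(q@d>10)&(q@d<L-10)
    w=br[k].sum(1)-350.
    X=P[k,:2]; c=(X*w[:,None]).sum(0)/w.sum(); 
    vx,vy,_,_=cv2.fitLine(X.astype(np.float32),cv2.DIST_L2,0,.01,.01).ravel(); print(c.round(1),np.degrees(np.arctan2(vy,vx)),k.sum(),'mid',(A+B)[:2]/2)
s=bot.state();T=pose(s);print(s['position'],s['orientation'],s['t'],T[:3,:3].round(2))
E
```

```text
end [[ 4.377e+02 -4.000e-01  1.240e+02]
 [ 4.473e+02 -9.730e+01  1.240e+02]] side [[ 692.5 -143.1  124. ]
 [ 596.9 -156.6  124. ]]
-84.30407995653172 97.38802931886808 -171.9474739871494 96.57470477838717
[444.9 -48.6] -82.20355 96 mid [442.48293689 -48.81398647]
[ 644.  -146.5] 7.2150025 88 mid [ 644.70301371 -149.81614102]
[ 192.64713273 -515.16176344  231.33915951] [3.14150739e+00 3.73107420e-07 3.57872579e-01] 1.45 [[ 0.94  0.35  0.  ]
 [ 0.35 -0.94 -0.  ]
 [-0.    0.   -1.  ]]
```

>>> jog_arm(targets=[[[5,-4.4,0],-9.6,4],[[10,-8.7,0],-19.2,4],[[15,-13.1,0],-28.8,4],[[20,-17.5,0],-38.4,4],[[25,-21.8,0],-48,4],[[30,-26.2,0],-57.7,4],[[35,-30.5,0],-67.3,4],[[39.9,-34.9,0],-76.9,4]], squeeze=60)

```text
t: 2.45
position: [430.8, -73.3, 231.7]
orientation: [3.14, 0.001, 1.705]
contact_force: [1.4, -0.9, -0.1]
opening: 40.2
gripper_force: 0.0
```

>>> jog_arm(targets=[[[0,0,0],0,4],[[0,0,1.5],0,4],[[0,0,3],0,4],[[0,0,4.5],0,4],[[0,0,6],0,4],[[0,0,6],0,4],[[0,0,6],0,4],[[0,0,6],0,4]])

```text
t: 3.45
position: [430.5, -75.3, 172.1]
orientation: [3.14, 0.001, 1.7]
contact_force: [0.2, 0.2, 0.4]
opening: 40.3
gripper_force: 0.0
```

```bash
python3 - <<'E'
from h import *
s=bot.state(); print(s['position'],np.degrees(s['orientation']))
p=bot.snapshot('wrist'); save(p,'w1.png'); T=cam(p,s); print(T.round(2),p['fx'])
for b in bot.regions_of(p,'end_handle')[:2]: print(b['conf'],b['xy'],world(p,[b['xy']],s))
# project expected handle
E
```

```text
[430.54515084 -75.33123453 172.14992531] [1.79911050e+02 4.61828878e-02 9.73992067e+01]
[[ 9.9000e-01 -1.2000e-01 -4.0000e-02  4.1990e+02]
 [ 1.3000e-01  9.5000e-01  2.9000e-01 -2.1200e+00]
 [ 0.0000e+00 -2.9000e-01  9.6000e-01  3.1502e+02]
 [ 0.0000e+00  0.0000e+00  0.0000e+00  1.0000e+00]] 315.11666369416105
0.6 [467.8, 182.2] [[529.17081506 -42.46347166 103.1277525 ]]
0.54 [591.9, 130.2] [[572.1536687    1.48896354 136.05255559]]
```

View pics/w1.png

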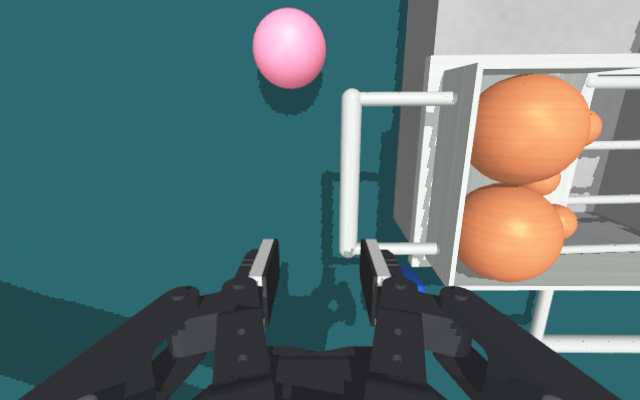

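The wrist view shows the end handle bar running from (351,95) to (347,250), right of and ahead of the fingers.

```bash
python3 - <<'E'
from h import *
s=bot.state(); p=bot.snapshot('wrist')
print(s['position'])
W=world(p,[[351,97],[347,247],[349,172]],s,z=122); print(W.round(1)); print(world(p,[[350,130],[348,172]],s))
T=pose(s); print(((np.linalg.inv(T)@np.r_[(W[0]+W[1])/2,1])[:3]).round(1))
E
```

```text
[430.44809943 -75.2408141  172.00960788]
[[438.2   2.5 122. ]
 [450.7 -92.9 122. ]
 [444.  -41.8 122. ]]
[[439.95192629 -15.84344418 128.0225548 ]
 [442.50977224 -40.38850301 129.38084422]]
[28.  17.7 50. ]
```

>>> jog_arm(targets=[[[2.6,1.75,0],0,4],[[2.6,1.75,1],0,4],[[2.6,1.75,3],0,4],[[2.6,1.75,5],0,4],[[2.6,1.75,6.9],0,4],[[2.6,1.75,6.9],0,4],[[2.6,1.75,6.9],0,4],[[2.6,1.75,6.9],0,0.5]])

```text
t: 4.6
position: [444.8, -47.5, 103.4]
orientation: [3.14, 0.001, 1.7]
contact_force: [-0.1, 0.3, 0.7]
opening: 23.0
gripper_force: 0.0
```

>>> jog_arm(targets=[[[0,0,0],0,0.5],[[0,0,0],0,0.5],[[0,0,0],0,0.5],[[0,0,0],0,0.5],[[0,0,0],0,0.5],[[0,0,0],0,0.5],[[0,0,0],0,0.5],[[0,0,0],0,0.5]])

```text
t: 5.6
position: [445.1, -47.3, 103.5]
orientation: [3.139, 0.001, 1.7]
contact_force: [2.5, 1.4, 5.5]
opening: 10.1
gripper_force: 58.8
```

>>> jog_arm(targets=[[[0,0.09,-0.71],0,0.5],[[0,0.2,-1.41],0,0.5],[[0,0.33,-2.11],0,0.5],[[0,0.48,-2.81],0,0.5],[[0,0.65,-3.51],0,0.5],[[0,0.83,-4.2],0,0.5],[[0,1.04,-4.88],0,0.5],[[0,1.26,-5.56],0,0.5]])

```text
t: 6.6
position: [455.2, -45.3, 157.3]
orientation: [-3.137, -0.001, 1.7]
contact_force: [-0.1, -0.0, -6.6]
opening: 9.7
gripper_force: 58.6
```

```bash
python3 - <<'E'
from h import *
p=bot.snapshot('scene'); save(p,'s1.png')
a=cv2.imread('pics/s1.png'); cv2.imwrite('pics/s1c.png',cv2.resize(a[130:310,220:420],None,fx=3,fy=3,interpolation=3))
E
```

```text
(no output)
```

View pics/s1c.png

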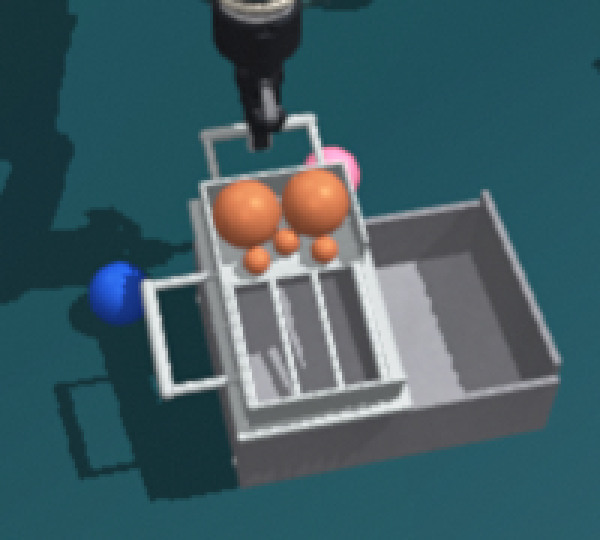

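The sieve pivots as planned at about 12 degrees, with the balls still on the deck at crop (245,213), (315,203) and in the row of small ones. I'll keep raising.

>>> jog_arm(targets=[[[0,0.32,-0.9],0,0.5],[[0,0.67,-1.78],0,0.5],[[0,1.05,-2.66],0,0.5],[[0,1.47,-3.51],0,0.5],[[0,1.91,-4.36],0,0.5],[[0,2.38,-5.18],0,0.5],[[0,2.88,-5.99],0,0.5],[[0,3.41,-6.79],0,0.5]])

```text
t: 7.65
position: [490.8, -41.1, 226.1]
orientation: [-3.141, 0.0, 1.7]
contact_force: [2.0, 0.3, -6.4]
opening: 10.1
gripper_force: 60.0
```

>>> jog_arm(targets=[[[0,0.56,-0.77],0,0.5],[[0,0.85,-1.15],0,0.5],[[0,1.14,-1.52],0,0.5],[[0,1.14,-1.52],0,0.5],[[0,1.14,-1.52],0,0.5],[[0,1.14,-1.52],0,0.5],[[0,1.14,-1.52],0,0.5],[[0,1.14,-1.52],0,0.5]])

```text
t: 8.65
position: [501.5, -39.6, 240.8]
orientation: [-3.141, -0.0, 1.7]
contact_force: [0.9, -0.4, -5.6]
opening: 9.9
gripper_force: 59.4
```

```bash
python3 - <<'E'
from h import *
p=bot.snapshot('scene'); save(p,'s2.png')
q=bot.snapshot('top'); save(q,'t2.png')
a=cv2.imread('pics/s2.png')[130:310,220:420]; b=cv2.imread('pics/t2.png')[90:270,240:440]; cv2.imwrite('pics/s2c.png',cv2.resize(np.hstack([a,b]),None,fx=2,fy=2,interpolation=3))
E
```

```text
(no output)
```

View pics/s2c.png

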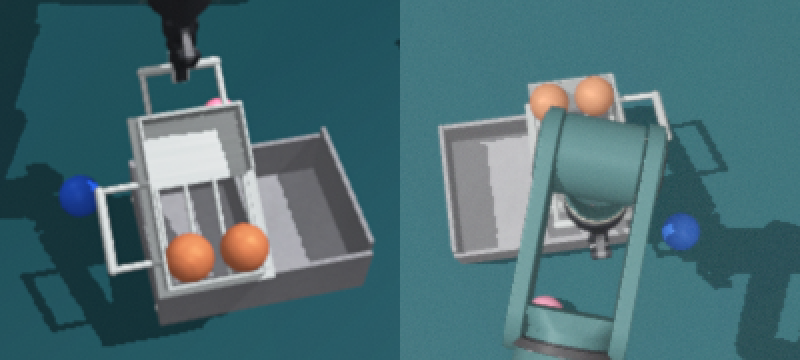

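Two large balls rest on the bars at the front wall (crop left: (190,257), (245,247)) and the deck is empty. No small balls are in view, so they appear to have dropped. I'll lower it.

>>> jog_arm(targets=[[[0,-0.58,0.75],0,0.5],[[0,-1.14,1.52],0,0.5],[[0,-1.67,2.32],0,0.5],[[0,-2.17,3.13],0,0.5],[[0,-2.64,3.95],0,0.5],[[0,-3.08,4.8],0,0.5],[[0,-3.5,5.65],0,0.5],[[0,-3.88,6.53],0,0.5]])

```text
t: 9.75
position: [463.5, -44.7, 175.9]
orientation: [3.139, 0.001, 1.7]
contact_force: [4.2, 1.2, -4.1]
opening: 9.6
gripper_force: 58.4
```

>>> jog_arm(targets=[[[0,-0.35,0.88],0,0.5],[[0,-0.67,1.78],0,0.5],[[0,-0.96,2.68],0,0.5],[[0,-1.22,3.6],0,0.5],[[0,-1.45,4.53],0,0.5],[[0,-1.64,5.46],0,0.5],[[0,-1.8,6.4],0,0.5],[[0,-1.93,7.3],0,0.5]])

```text
t: 10.75
position: [443.3, -47.3, 105.1]
orientation: [-3.14, 0.0, 1.7]
contact_force: [-6.9, 2.4, 20.8]
opening: 9.8
gripper_force: 61.8
```

>>> jog_arm(targets=[[[0,0,0],0,0.5],[[0,0,0],0,0.5],[[0,0,0],0,4],[[0,0,0],0,4],[[0,0,0],0,4],[[0,0,0],0,4],[[0,0,0],0,4],[[0,0,0],0,4]])

```text
t: 11.75
position: [444.0, -47.1, 102.6]
orientation: [-3.141, 0.0, 1.7]
contact_force: [-0.4, 0.4, -0.4]
opening: 39.5
gripper_force: 0.0
```

>>> jog_arm(targets=[[[0,0,-3],0,4],[[0,0,-8],0,4],[[0,0,-12.8],0,4],[[-2,2,-12.8],10,4],[[-4,5,-12.8],20,4],[[-7,9,-12.8],30,4],[[-10,14,-12.8],40,4],[[-12.6,18.5,-12.8],50,4]])

```text
t: 12.75
position: [645.3, -149.2, 230.4]
orientation: [3.141, 0.0, 0.821]
contact_force: [0.0, 0.3, 0.0]
opening: 39.8
gripper_force: 0.0
```

>>> jog_arm(targets=[[[0,0,0],10,4],[[0,0,0],20,4],[[0,0,0],30,4],[[0,0,0],40,4],[[0,0,2],40,4],[[0,0,4],40,4],[[0,0,6],40,4],[[0,0,6],40,4]])

```text
t: 13.75
position: [642.5, -147.9, 168.0]
orientation: [-3.14, 0.005, 0.129]
contact_force: [0.5, 0.1, -0.3]
opening: 40.0
gripper_force: 0.0
```

```bash
python3 - <<'E'
from h import *
s=bot.state(); print(s['position'],np.degrees(s['orientation']),s['t'])
p=bot.snapshot('wrist'); save(p,'w3.png')
q=bot.snapshot('scene'); save(q,'s3.png')
a=cv2.imread('pics/w3.png'); b=cv2.resize(cv2.imread('pics/s3.png')[170:310,240:400],None,fx=2.5,fy=2.5,interpolation=3)
o=np.zeros((400,160+640,3),np.uint8); o=np.vstack([np.hstack([a[:400]]) , np.pad(b[:200],((0,0),(0,240),(0,0)))]); cv2.imwrite('pics/c3.png',o)
d=p
T=pose(s); c=np.array([[644.3,-148,122]]); print((np.linalg.inv(T)@np.r_[c[0],1])[:3])
# projection of expected bar ends
Tc=np.linalg.inv(cam(p,s))
for e in (-48,48):
    w=c[0]+e*np.array([np.cos(.129),np.sin(.129),0]); x=Tc@np.r_[w,1]; a_,b_=x[0]/-x[2],-x[1]/-x[2]; r=1+p['k1']*(a_*a_+b_*b_); print('proj',p['cx']+p['fx']*a_*r,p['cy']+p['fy']*b_*r)
E
```

```text
[ 642.5350603  -147.88970357  167.97147435] [-179.88014571    0.27494591    7.40138667] 13.75
[ 1.95660897  0.43288245 45.96180942]
proj 320.54437392910904 282.3323117918692
proj 320.7657397354966 140.5572825168694
```

View pics/c3.png

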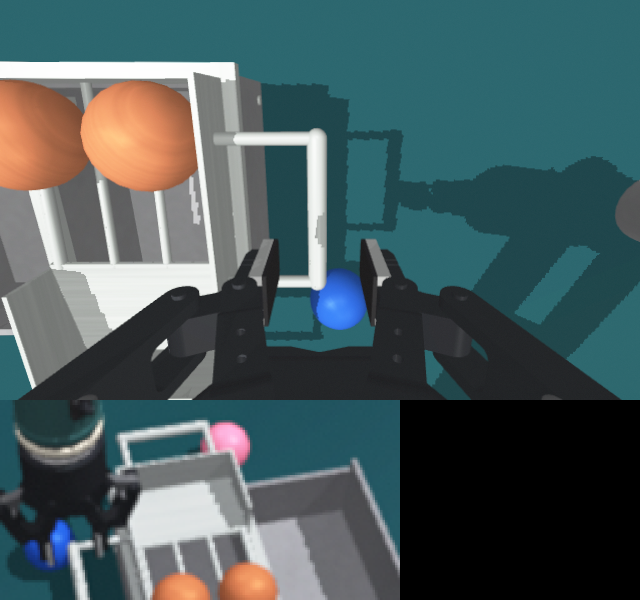

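The wrist view shows the side bar from (317,135) to (318,285), centred between the fingers. The large balls are on the bars at (145,135) and (35,135), the deck is empty, and no small ball is in the sieve.

>>> jog_arm(targets=[[[0.2,-0.1,1],0,4],[[0.2,-0.1,3],0,4],[[0.2,-0.1,5],0,4],[[0.2,-0.1,6.5],0,4],[[0.2,-0.1,6.5],0,4],[[0.2,-0.1,6.5],0,0.5],[[0.2,-0.1,6.5],0,0.5],[[0.2,-0.1,6.5],0,0.5]])

```text
t: 14.85
position: [646.1, -146.9, 107.0]
orientation: [3.141, -0.002, 0.129]
contact_force: [0.6, 1.5, 1.8]
opening: 9.9
gripper_force: 58.6
```

```bash
python3 - <<'E'
from h import *
for n in ('scene','top'):
    p=bot.snapshot(n); save(p,n[0]+'4.png'); 
    for b in bot.boxes_of(p,'small_a_center'): print(n,b['conf'],b['xy'],world(p,[b['xy']]).round())
a=cv2.imread('pics/s4.png')[180:310,230:400]; b=cv2.imread('pics/t4.png')[120:250,270:440]
cv2.imwrite('pics/c4.png',cv2.resize(np.hstack([a,b]),None,fx=2.35,fy=2.35,interpolation=3))
E
```

```text
(no output)
```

View pics/c4.png

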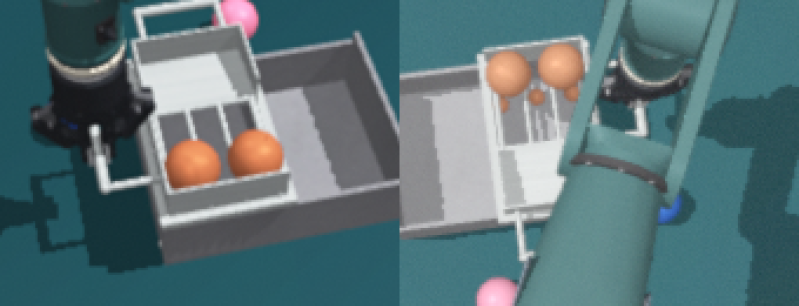

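```bash
python3 - <<'E'
from h import *
p=bot.snapshot('top')
for c in ((504,103),(537,97),(572,92)):
    u=270+(c[0]-399.5)/2.35; v=120+c[1]/2.35
    g=[[u+i,v+j] for i in(-1,0,1) for j in (-1,0,1,2)]; print(u,v,np.round(world(p,g)[:,2]), world(p,[[u,v]]).round())
E
```

```text
314.468085106383 163.82978723404256 [28. 28. 32. 30. 31. 26. 30. 25. 28. 29. 26. 31.] [[663.  27.  26.]]
328.51063829787233 161.27659574468083 [32. 30. 26. 23. 29. 32. 28. 26. 23. 30. 26. 23.] [[670. -20.  32.]]
343.40425531914894 159.14893617021278 [29. 28. 29. 31. 30. 28. 24. 25. 25. 28. 28. 29.] [[679. -68.  28.]]
```

All three small balls lie in the bin (tops at z about 30). Now I'll tip by the side handle.

>>> jog_arm(targets=[[[0,-0.1,-0.7],0,0.5],[[0,-0.35,-1.71],0,0.5],[[0,-0.85,-3.37],0,0.5],[[0,-1.5,-4.99],0,0.5],[[0,-2.28,-6.55],0,0.5],[[0,-3.2,-8.03],0,0.5],[[0,-3.7,-8.75],0,0.5],[[0,-4.24,-9.42],0,0.5]])

```text
t: 16.1
position: [640.1, -104.4, 200.4]
orientation: [3.142, -0.0, 0.129]
contact_force: [-0.8, -0.2, -4.6]
opening: 9.6
gripper_force: 58.4
```

>>> jog_arm(targets=[[[0,-0.57,-0.66],0,0.5],[[0,-1.16,-1.3],0,0.5],[[0,-1.78,-1.92],0,0.5],[[0,-2.43,-2.5],0,0.5],[[0,-3.1,-3.06],0,0.5],[[0,-3.79,-3.58],0,0.5],[[0,-4.51,-4.07],0,0.5],[[0,-5.25,-4.53],0,0.5]])

```text
t: 17.1
position: [633.3, -52.2, 245.5]
orientation: [-3.141, 0.0, 0.129]
contact_force: [-0.4, 1.2, -6.9]
opening: 9.6
gripper_force: 58.3
```

>>> jog_arm(targets=[[[0,-0.75,-0.43],0,0.5],[[0,-1.53,-0.83],0,0.5],[[0,-2.3,-1.18],0,0.5],[[0,-2.8,-1.38],0,0.5],[[0,-2.8,-1.38],0,0.5],[[0,-2.8,-1.38],0,0.5],[[0,-2.8,-1.38],0,0.5],[[0,-2.8,-1.38],0,0.5]])

```text
t: 18.1
position: [630.2, -25.6, 259.5]
orientation: [3.141, -0.002, 0.129]
contact_force: [1.7, -2.5, -1.9]
opening: 9.3
gripper_force: 60.3
```

```bash
python3 - <<'E'
from h import *
for n in ('scene','top'):
    p=bot.snapshot(n); save(p,n[0]+'5.png') 
a=cv2.imread('pics/s5.png')[130:310,230:430]; b=cv2.imread('pics/t5.png')[90:270,250:450]
cv2.imwrite('pics/c5.png',cv2.resize(np.hstack([a,b]),None,fx=2,fy=2,interpolation=3))
E
```

```text
(no output)
```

View pics/c5.png

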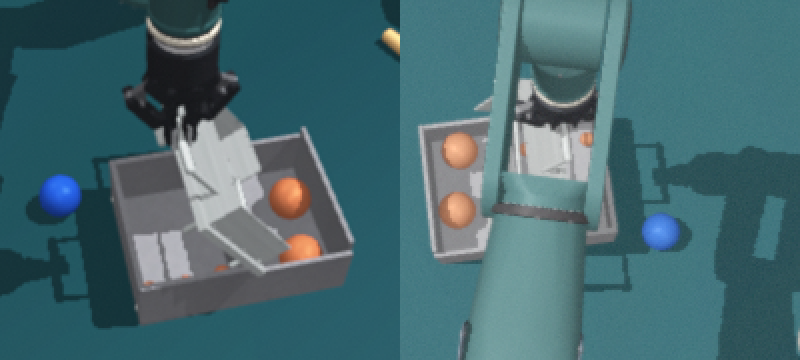

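Both large balls are in the tray (crop right: (460,150), (458,210)). I'll lower the sieve back, then check the seating.

>>> jog_arm(targets=[[[0,1.27,0.55],0,0.5],[[0,2.8,1.38],0,0.5],[[0,4.26,2.33],0,0.5],[[0,5.62,3.41],0,0.5],[[0,6.89,4.61],0,0.5],[[0,8.05,5.91],0,0.5],[[0,8.58,6.6],0,0.5],[[0,9.09,7.3],0,0.5]])

```text
t: 19.2
position: [641.5, -115.9, 185.7]
orientation: [3.141, -0.0, 0.129]
contact_force: [4.2, -0.4, 1.0]
opening: 9.4
gripper_force: 58.6
```

>>> jog_arm(targets=[[[0,0.48,0.73],0,0.5],[[0,0.92,1.48],0,0.5],[[0,1.33,2.26],0,0.5],[[0,1.7,3.04],0,0.5],[[0,2.04,3.84],0,0.5],[[0,2.35,4.66],0,0.5],[[0,2.62,5.48],0,0.5],[[0,2.62,5.48],0,0.5]])

```text
t: 20.2
position: [643.9, -140.7, 129.7]
orientation: [-3.14, 0.003, 0.129]
contact_force: [-1.5, 3.0, -0.5]
opening: 9.0
gripper_force: 58.6
```

```bash
python3 - <<'E'
from h import *
p=bot.snapshot('scene'); save(p,'s6.png')
cv2.imwrite('pics/c6.png',cv2.resize(cv2.imread('pics/s6.png')[160:310,230:430],None,fx=4,fy=4,interpolation=3))
E
```

```text
(no output)
```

View pics/c6.png

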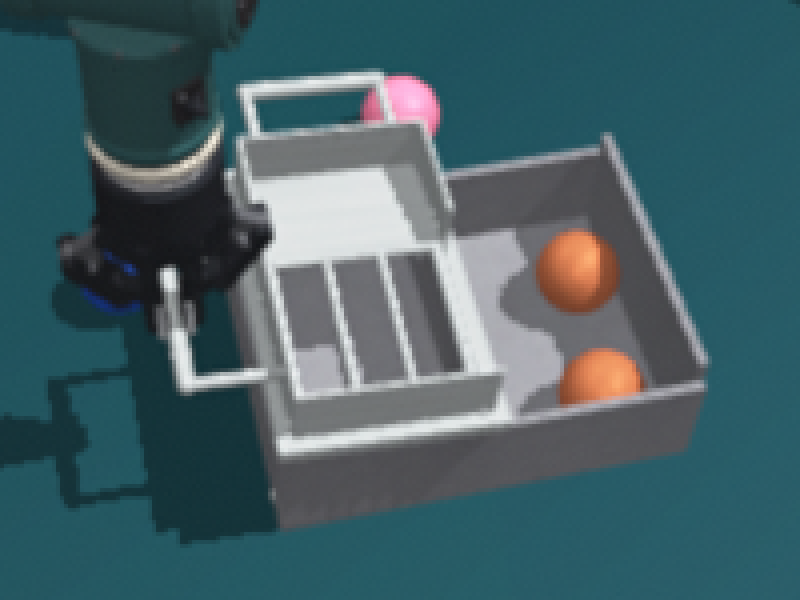

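The sieve is nearly seated and aligned with the bin, and both balls are in the tray at crop (578,272) and (600,385). I'll finish lowering and release.

>>> jog_arm(targets=[[[0,0.23,0.84],0,0.5],[[0,0.42,1.69],0,0.5],[[0,0.52,2.2],0,0.5],[[0,0.58,2.55],0,0.5],[[0,0.58,2.55],0,0.5],[[0,0.58,2.55],0,4],[[0,0.58,2.55],0,4],[[0,0.58,2.55],0,4]])

```text
t: 21.25
position: [645.4, -147.3, 104.9]
orientation: [3.141, 0.001, 0.129]
contact_force: [-0.0, 0.5, 0.5]
opening: 40.1
gripper_force: 0.0
```

>>> jog_arm(targets=[[[0,0,0],0,4],[[0,0,-2],0,4],[[0,0,-5],0,4],[[0,0,-9],0,4],[[0,0,-13],0,4],[[0,5,-14],0,4],[[0,11,-14],0,4],[[0,17,-14],0,4]])

```text
t: 22.25
position: [668.0, -316.9, 248.6]
orientation: [3.139, -0.003, 0.13]
contact_force: [1.1, -0.6, 0.9]
opening: 40.0
gripper_force: 0.0
```

```bash
python3 - <<'E'
from h import *
s=bot.state(); print(s['position'],s['t'],s['contact_force'])
for n in ('scene','top'):
    p=bot.snapshot(n); save(p,n[0]+'7.png') 
# rim heights of sieve walls / handles from depth in top
pts=[[322,229],[355,225.5],[338,227],[369,146],[374,176],[371,160]]
a=cv2.imread('pics/s7.png')[160:310,230:430]; b=cv2.imread('pics/t7.png')[110:260,240:440]
cv2.imwrite('pics/c7.png',cv2.resize(np.hstack([a,b]),None,fx=2,fy=2,interpolation=3))
for q in pts:
    z=[world(p,[[q[0]+i,q[1]+j]])[0,2] for i in (-1,0,1) for j in (-1,0,1)]; print(q,np.round(sorted(z)[-4:]))
E
```

```text
[ 667.99747759 -316.92973698  248.58693934] 22.25 [ 1.09955712 -0.59442741  0.93977729]
[322, 229] [129. 130. 130. 132.]
[355, 225.5] [126. 130. 130. 130.]
[338, 227] [130. 130. 131. 132.]
[369, 146] [129. 129. 129. 132.]
[374, 176] [126. 126. 129. 129.]
[371, 160] [127. 128. 130. 132.]
```

View pics/c7.png

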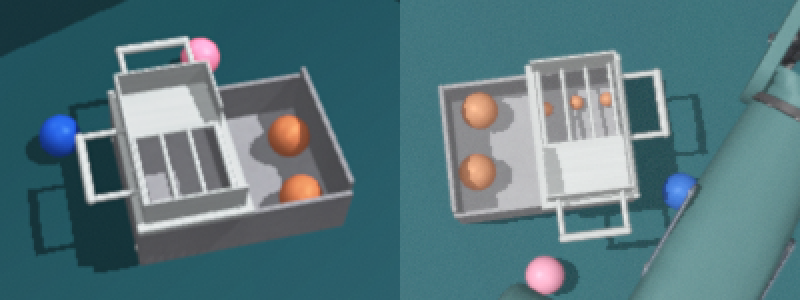

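The sieve is level (both handle bars have their tops at z about 129) and in its original place. The three small balls are in the bin, both large ones are in the tray, and the bystanders were not touched.

```bash
python3 -c "
from bench import bot
print(bot.close_job())"
```

```text
the job is handed in; nothing more can be done
None
```

The job is handed in after about 22 of the 54 s: the three small balls are in the bin, both large balls are in the tray, and the empty sieve is back level on the bin with the gripper clear of it.

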